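Set out the medication prep tray

ROBOT

A 6-joint arm with a two-finger parallel gripper is mounted at the origin on the work surface. World frame = base frame: x ahead of the robot, y to its left, z up, the work surface at z = 0. Lengths are in m, angles in degrees, forces in N, time in s.
With the tool pointing down it reaches from about 0.375 to 0.9 m from the base axis. Payload 3.1 kg.
Tool frame: the origin (TCP) lies on the centre line of the jaws, within the pads' length; the fingertips stand 25 mm ahead of it and the grasp point (between the pads) lies 6 mm ahead of it; z points along the fingers, y is the line along which they close (so a half turn about z gives the same grasp; the last joint's range is limited). The gripper opens to 87 mm and grips with 3 to 60 N. Pads are 19 mm wide; open, the fingers measure 117 mm over their backs; the gripper's body (75 mm by 190 mm) begins 51 mm behind the grasp point.
Start: joints at [54.288, 30.224, 82.088, -0, 67.689, -10.227], TCP at [0.269, 0.564, 0.248] pointing down, gripper open.
Joint ranges: [-176.69, 176.69], [-43.24, 126.21], [12.49, 139.97], [-82, 262], [0, 151.66], [-163.58, 163.58]. Speed limits (degrees/s): [159.86, 159.86, 180, 180, 180, 180].

INTERFACE

Orientations are given as a 3x3 rotation matrix whose columns are the frame's x, y, z axes.
In Python, from rig import read_state, capture, camera_params, hand_in gives the robot as it stands.
- The arm moves only by the tool apply_moves, never from a script. Its argument "rows" is a list of rows, each an object of numbers: "x", "y", "z": the shift along the tool's x, y, z in mm; "rx", "ry", "rz": the turn, a rotation vector about the tool's x, y, z in units of 6 degrees (1.0 is 6 degrees); "claw": the closure in counts, from 0 (fully open) to 255 (shut). A call has 1 to 10 rows; each row is the pose to reach, as a shift and turn from the pose commanded when the call began, along the tool's axes at that moment; what a row does not reach only later rows make up. A row lasts 1/8 s, in which the tool goes at most 62.5 mm and 10.7 degrees, less where a joint would pass 70% of its speed; a pose out of reach is approached as far as the arm can. A call with a gripper value outside its range is refused whole. The fingers move at their own pace and stop on an object; the grip force is fixed at half the most. Time passes only in rows, so rows that repeat a pose let the fingers close. It gives the time, the measured TCP pose, the force, the opening and the grip force at its end, in the units of the state.
- read_state(): the state, without advancing time (a new reading comes with each control period).
- capture(name): name is "scene" or "top" or "wrist"; returns (picture, depth): 400x640x3 uint8, red, green, blue; 400x640 float32, m along the optical axis (not along the pixel's ray), 0 where there is no reading.
- camera_params(name): a dict with "fx", "fy", "cx", "cy" (pixels), "xyz" and "orientation" of the camera in the world. Camera axes: x right, y up, looking along -z (the intrinsics and any distortion apply to the point x, -y, -z); pixel columns grow to the right and rows downward; lengths in m; the calibration is good to about 2 mm. The wrist camera is an equidistant fisheye: a pixel r from the principal point sees the ray r / f radians off the axis. A picture is of the moment at which its call begins: read the wrist's pose just before it. camera_params takes no time and is no camera call; for the wrist camera it gives the pose at the moment of the call.
- hand_in(): hands the job in; it is judged then, once.
The state is a dict: "time_s": time; "joint_positions": joint angles; "qvel": joint speeds; "tau": joint torques, N m; "position": TCP position; "tcp_rot": TCP orientation; "force": force on the tool from outside, world axes, zero at the start; "moment": the same for the moment, N m; "opening": opening from 0.0 (shut) to 1.0 (fully open); "grasp_force": force on a finger pad.
Only numpy, scipy, OpenCV 4.12 (cv2) and the standard library are available. Lean on these libraries where they do the work, as an engineer would, in place of code of your own. Each camera call takes 0.05 s, during which the arm holds its last target. There are 200 camera calls.

TASK

Set out the steel prep tray for the next patient: stand the infusion bottle on the middle of the blue pad, and lay the medicine carton flat on the middle of the orange pad, square to the tray with its long side running from the near edge to the far edge. Stand the amber vial midway between the two pads, in line with their centres; the red-lidded swab pot directly behind the vial in the middle of the bare strip along the tray's far edge (away from the robot); and the green medicine cup upright on the middle of the carton's top. Tip nothing over, and leave the hand-gel dispenser and the mouse where they are.

Things in the scene. Friction and masses are not known exactly. Their poses are not given: they have to be found in the camera images.
- tray: fixed shallow steel tray, 190 mm deep, 300 mm wide, rim 12 mm high and 4 mm thick, floor 3 mm above the counter. Origin at counter level midway between the two pads' centres; x points to the tray's far edge (away from the robot within 0.3 rad), y along the row of pads, z up. Outer edges at x = -60 and +130 mm, y = +-150 mm; beyond the pads the far part is bare steel
- blue_pad: fixed blue square pad, 80 x 80 x 2 mm, on the tray's floor, square to the tray, its centre 100 mm from the tray's origin along the tray's +y or -y (the other end from the orange pad). Origin: centre of its underside, 3 mm above the counter; the top is 5 mm above the counter
- orange_pad: fixed orange square pad, 80 x 80 x 2 mm, at the other end of the row. Origin: centre of its underside, 3 mm above the counter; the top is 5 mm above the counter
- bottle: loose upright infusion bottle, pale clear-blue with a white label and blue cap, round, body 50 mm in diameter up to 74 mm high, then a shoulder, cap 31 mm in diameter, 105 mm high in all, about 0.14 to 0.28 kg. Origin: centre of its underside, z up
- carton: loose medicine carton, rigid white box 70 (x) x 50 (y) x 40 (z) mm with an orange band across it near the +x end and green squares on its long sides, about 0.12 kg. It lies on its largest face at any yaw. Origin: centre of its underside, x along the 70 mm length, z up
- vial: loose upright amber-brown vial with a white label and aluminium cap, body 36 mm in diameter up to 42 mm high, cap 25 mm in diameter, 62 mm high in all, 0.06 kg. Origin: centre of its underside, z up
- pot: loose upright swab pot, white with a red lid, closed, 49 mm in diameter, 50 mm high, 0.08 kg. Origin: centre of its underside, z up
- cup: loose upright green medicine cup, open at the top, empty, rigid, outside diameter 40 mm at the foot and 42 mm at the rim, wall 2.5 mm, 36 mm high, 0.04 kg. Origin: centre of its underside, z up
- gel: bystander: white hand-gel dispenser with a teal label and a pump head, 60 mm in diameter, 163 mm high, loose; leave it alone. Origin: centre of its underside
- mouse: bystander: grey and black computer mouse, 100 x 58 x 31 mm, loose; leave it alone. Origin: centre of its underside

How it is judged:
By the outcome, as a careful person would: the job done as asked, in the order asked, and still so for the second after the job is handed in, with the robot touching nothing.
It also fails if it takes over 128 s, if anything falls off the work surface, if the arm or the gripper's body presses on something with over 40 N, if the wrist force passes 120 N, or if a joint passes its speed limit or range.

## Working session

There is one attempt and no reset: what is moved stays moved. The work goes in short steps, Python scripts to look and compute and a tool call to move; the robot and the scene stay as the last step left them, time stands still between calls to the robot, and variables do not carry over. Pictures are saved under pics/ and viewed, at most 14 in all, crops included, and the job is handed in when it is done.

Besides the shell and the picture viewer there is one more tool, called after "Request:" by a JSON object that holds its "op" and its "data". apply_moves: Moves the arm, as the interface text tells. Its arguments: {"type":"object","properties":{"rows":{"type":"array"}},"required":["rows"]}

```bash
mkdir -p pics; ls; python3 - <<'E'
from rig import *
import cv2, numpy as np
s=read_state(); print(s)
for n in ("scene","top"):
    im,d=capture(n); np.savez(f"pics/{n}0.npz",im=im,d=d); cv2.imwrite(f"pics/{n}0.png",im[:,:,::-1]); print(n,camera_params(n),(d>0).mean())
print(camera_params("wrist"))
E
```

```text
pics
{'time_s': 0.0, 'joint_positions': array([ 5.42901285e+01,  3.02794896e+01,  8.21579929e+01,  6.17216276e-04,
        6.76908821e+01, -1.02272738e+01]), 'qvel': array([ 0.00151948, -0.01188985,  0.13089281, -0.02779425,  0.12654436,
       -0.01210393]), 'tau': array([-1.08033979e-03, -4.40043175e+01, -1.76589578e+01,  6.33393601e-02,
        5.81344077e-02, -1.65278061e-04]), 'position': array([0.2684521 , 0.56363195, 0.24655707]), 'tcp_rot': array([[-9.02713968e-01,  4.30239190e-01, -1.31576117e-03],
       [ 4.30241008e-01,  9.02712239e-01, -1.81333525e-03],
       [ 4.07585825e-04, -2.20301747e-03, -9.99997490e-01]]), 'force': array([-0.45147098,  0.65418996, -0.41791146]), 'moment': array([-0.01988226, -0.00981214, -0.00655486]), 'grasp_force': 0.0, 'opening': 1.0041616149962678}
scene {'fx': 401.2559122339126, 'fy': 401.2559122339126, 'cx': 320.7353677467108, 'cy': 196.21563767879692, 'xyz': array([0.99088349, 0.48182518, 0.73873301]), 'orientation': array([[-0.71292989, -0.51877729,  0.4718062 ],
       [ 0.70119941, -0.52059312,  0.48713672],
       [-0.00709641,  0.67812456,  0.73491273]])} 0.99575390625
top {'fx': 418.51352271111466, 'fy': 418.51352271111466, 'cx': 319.4954368313873, 'cy': 201.91274576571325, 'xyz': array([0.44349847, 0.00661305, 1.33053116]), 'orientation': array([[ 0.0173843 ,  0.99826679, -0.0562246 ],
       [-0.99982889,  0.01771209,  0.00533685],
       [ 0.00632346,  0.0561222 ,  0.99840388]])} 0.99590234375
{'fx': 309.70691628693146, 'fy': 309.70691628693146, 'cx': 317.73052283347664, 'cy': 201.61224068915413, 'xyz': array([0.20466581, 0.59410169, 0.38376256]), 'orientation': array([[ 0.43075195, -0.87286338, -0.22926466],
       [ 0.90246951,  0.41627011,  0.11076095],
       [-0.00124315, -0.25461486,  0.96704174]])}
```

View pics/top0.png

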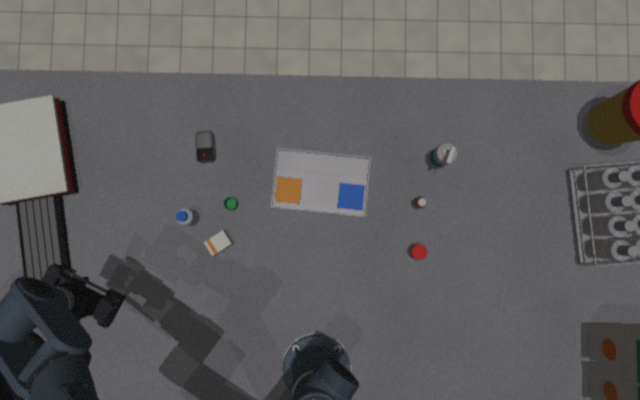

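View pics/scene0.png

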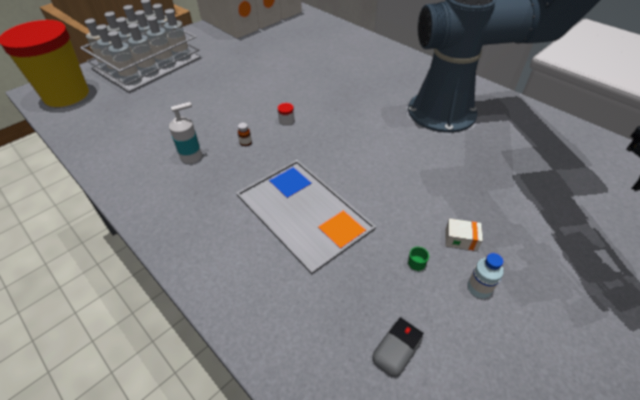

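The top view shows the orange pad (289,190), blue pad (351,196), bottle (185,216), cup (231,203), carton (218,243), vial (420,202), pot (419,252), gel (445,154) and mouse (205,146). The scene view shows the same objects.

```bash
cat > h.py <<'E'
import numpy as np, cv2
from rig import *
def ray(n,uv,cp=None):
    cp=cp or camera_params(n); uv=np.atleast_2d(uv).astype(float)
    a=np.c_[(uv[:,0]-cp['cx'])/cp['fx'],(uv[:,1]-cp['cy'])/cp['fy']]
    if n=='wrist':
        r=np.linalg.norm(a,axis=1)+1e-12; d=np.c_[a/r[:,None]*np.sin(r)[:,None],np.cos(r)]
    else: d=np.c_[a,np.ones(len(a))]
    return np.array(cp['xyz']),(d*[1,-1,-1])@np.array(cp['orientation']).T
def onplane(n,uv,z,cp=None):
    o,d=ray(n,uv,cp); return o+d*((z-o[2])/d[:,2])[:,None]
HSV={'blue':((105,150,60),(130,255,255)),'orange':((8,150,100),(20,255,255)),'green':((50,120,30),(80,255,255)),
 'red':((0,170,80),(5,255,255)),'white':((0,0,150),(179,60,255))}
def mask(im,c):
    h=cv2.cvtColor(im,cv2.COLOR_RGB2HSV); m=cv2.inRange(h,*map(np.array,HSV[c]))
    if c=='red': m|=cv2.inRange(h,np.array((174,170,80)),np.array((179,255,255)))
    return m
def blobs(im,c,amin=20):
    cs,_=cv2.findContours(mask(im,c),cv2.RETR_EXTERNAL,cv2.CHAIN_APPROX_NONE)
    return sorted([k for k in cs if cv2.contourArea(k)>amin],key=cv2.contourArea,reverse=True)
def cen(k):
    m=cv2.moments(k); return np.array([m['m10'],m['m01']])/m['m00']
E
python3 - <<'E'
from h import *
np.set_printoptions(precision=4,suppress=True)
Z={'blue':.005,'orange':.005,'green':.036,'red':.05,'white':.04}
for n in('top','scene'):
    im=np.load(f'pics/{n}0.npz')['im']
    for c in Z:
        for k in blobs(im,c,25)[:6]:
            p=cen(k); print(n,c,p.round(1),cv2.contourArea(k),onplane(n,p,Z[c])[0][:2], onplane(n,p,.105)[0][:2] if c=='blue' else '')
im=np.load('pics/top0.npz')['im']; print('vial cap',onplane('top',(421.5,202),.062)[0],im[196:208:2,412:430:2].mean(2).round())
E
```

```text
top blue [350.7 196.3] 479.5 [ 0.5378 -0.0993] [ 0.5307 -0.0913]
top blue [181.1 215.7] 51.0 [0.4668 0.4361] [0.4651 0.4037]
top orange [288.  189.8] 478.5 [0.5548 0.1001] 
top green [230.3 203.3] 93.0 [0.5073 0.2756] 
top red [635.3 103.5] 285.5 [ 0.8407 -0.9802] 
top red [418.7 251.5] 141.0 [ 0.3697 -0.3052] 
top white [ 28.9 149.7] 5483.5 [0.6621 0.9024] 
top white [219.4 241.1] 185.0 [0.3905 0.3047] 
scene blue [289.8 181.8] 572.5 [ 0.5408 -0.0967] [ 0.6022 -0.0179]
scene blue [493.8 260.7] 183.5 [0.3881 0.3943] [0.4703 0.4063]
scene orange [341.5 228.7] 831.0 [0.5575 0.1022] 
scene orange [473.8 235.8] 84.0 [0.3593 0.3284] 
scene green [418.  258.1] 317.0 [0.5194 0.2839] 
scene red [32.2 33.9] 1315.5 [ 0.7352 -1.3355] 
scene red [285.2 108.3] 108.5 [ 0.3766 -0.2984] 
scene white [ 75.9 298.6] 34031.5 [ 1.0648 -0.1231] 
scene white [307.7 219.6] 6059.0 [0.6132 0.049 ] 
scene white [598.   54.7] 4713.0 [-0.6106  0.2219] 
scene white [459.8 228. ] 385.0 [0.3923 0.3026] 
scene white [488.6 270.6] 228.0 [0.4457 0.4031] 
scene white [178.6 124.8] 181.5 [ 0.6349 -0.4644] 
vial cap [ 0.5202 -0.3103  0.062 ] [[ 97.  94.  89.  81.  75.  89.  94.  99.  99.]
 [ 94.  74.  56.  53.  92. 120. 104.  98.  99.]
 [ 63.  46.  40.  90. 142. 149. 141. 109.  99.]
 [ 49.  39.  43. 113. 150. 148. 148. 106.  95.]
 [ 54.  48.  43.  86. 139. 145. 134.  93.  97.]
 [ 69.  57.  43.  46.  78. 106.  88.  97.  98.]]
```

```bash
cat >> h.py <<'E'
np.set_printoptions(precision=4,suppress=True)
TY=np.degrees(np.arctan2(-.0169,.1992)) # tray yaw deg
def goto(p,xang=None):
    """row (mm, 6deg units) to put TCP at p, pointing straight down, tool x at heading xang"""
    s=read_state(); R=np.array(s['tcp_rot'])
    if xang is None: xang=np.degrees(np.arctan2(R[1,0],R[0,0]))
    a=np.radians(xang); x=np.array([np.cos(a),np.sin(a),0]); z=np.array([0,0,-1.]); G=np.c_[x,np.cross(z,x),z]
    t=R.T@(np.array(p)-s['position'])*1e3; rv=np.degrees(cv2.Rodrigues(R.T@G)[0].ravel())/6
    print('row xyz',t.round(1),'rot',rv.round(2),'t',round(s['time_s'],1),'pos',s['position'],'xang',round(xang,1))
def tray(x,y,o=(.5475,.0015)):
    a=np.radians(TY); return np.array([o[0]+x*np.cos(a)-y*np.sin(a),o[1]+x*np.sin(a)+y*np.cos(a)])
def snap(f):
    cp=camera_params('wrist'); im,d=capture('wrist'); cv2.imwrite(f'pics/{f}.png',im[:,:,::-1]); return cp,im,d
E
python3 -c "
from h import *
print(TY); goto([.468,.404,.23],90+TY)"
```

```text
-4.849324676845691
row xyz [-248.8  -58.3   16.7] rot [-0.02  0.01 11.56] t 0.1 pos [0.2685 0.5637 0.2467] xang 85.2
```

Request:
{"op": "apply_moves", "data": {"rows": [{"x":-249,"y":-58,"z":17,"rz":11.56},{"x":-249,"y":-58,"z":17,"rz":11.56},{"x":-249,"y":-58,"z":17,"rz":11.56},{"x":-249,"y":-58,"z":17,"rz":11.56},{"x":-249,"y":-58,"z":17,"rz":11.56},{"x":-249,"y":-58,"z":17,"rz":11.56},{"x":-249,"y":-58,"z":17,"rz":11.56},{"x":-249,"y":-58,"z":17,"rz":11.56},{"x":-249,"y":-58,"z":17,"rz":11.56}]}}

```text
validation failed for argument at $.ro...
```

```bash
python3 - <<'E'
from h import *
cp,im,d=snap('w1'); goto([.468,.404,.23],90+TY)
for k in blobs(im,'blue',40)[:4]: print(cen(k),cv2.contourArea(k),onplane('wrist',cen(k),.105,cp),d[tuple(cen(k).astype(int)[::-1])])
im2,_=capture('scene'); cv2.imwrite('pics/s1.png',im2[:,:,::-1])
E
```

```text
row xyz [-248.7  -58.3   16.8] rot [-0.02  0.01 11.56] t 0.1 pos [0.2686 0.5637 0.2468] xang 85.2
[591.5075 221.8607] 67.0 [[0.4507 0.8755 0.105 ]] 0.3567779
```

View pics/w1.png

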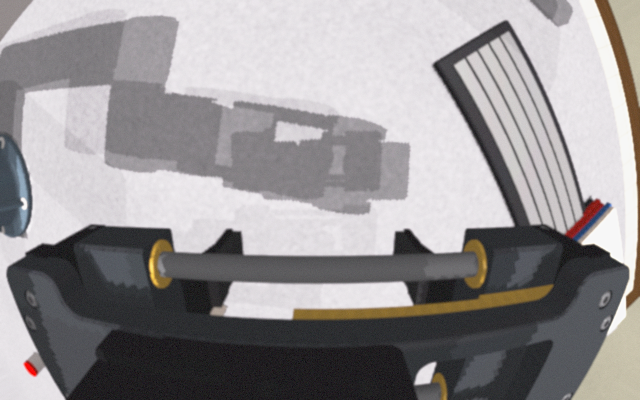

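View pics/s1.png

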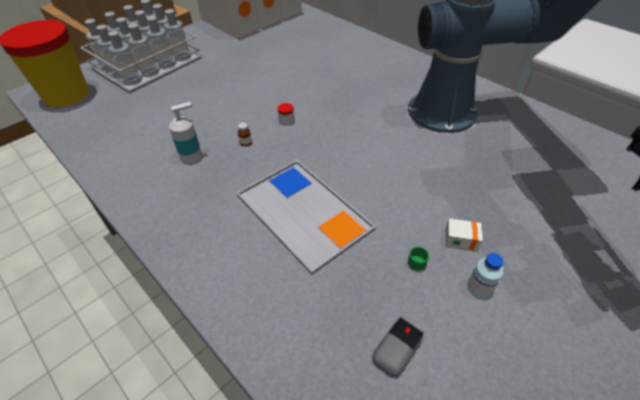

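The refused call moved nothing, probably because every key is needed. The wrist view shows the gripper across rows 230–400 with the fingers at (225,270) and (410,270), so its wide side lies along tool y. The scene is unchanged.

Request:
{"op": "apply_moves", "data": {"rows": [{"x":-249,"y":-58,"z":17,"rx":0,"ry":0,"rz":11.56,"claw":0},{"x":-249,"y":-58,"z":17,"rx":0,"ry":0,"rz":11.56,"claw":0},{"x":-249,"y":-58,"z":17,"rx":0,"ry":0,"rz":11.56,"claw":0},{"x":-249,"y":-58,"z":17,"rx":0,"ry":0,"rz":11.56,"claw":0},{"x":-249,"y":-58,"z":17,"rx":0,"ry":0,"rz":11.56,"claw":0},{"x":-249,"y":-58,"z":17,"rx":0,"ry":0,"rz":11.56,"claw":0},{"x":-249,"y":-58,"z":17,"rx":0,"ry":0,"rz":11.56,"claw":0},{"x":-249,"y":-58,"z":17,"rx":0,"ry":0,"rz":11.56,"claw":0},{"x":-249,"y":-58,"z":17,"rx":0,"ry":0,"rz":11.56,"claw":0}]}}

```text
time_s: 1.32
position: [0.4686, 0.4047, 0.2304]
tcp_rot: [[0.083, 0.997, -0.0], [0.997, -0.083, -0.0], [-0.0, -0.0, -1.0]]
force: [0.8, -0.2, -0.1]
opening: 1.0
grasp_force: 0.0
```

```bash
python3 - <<'E'
from h import *
cp,im,d=snap('w2'); goto([.468,.404,.23],90+TY)
for c,z in(('blue',.105),('green',.036),('orange',.04)):
  for k in blobs(im,c,40)[:4]: print(c,cen(k),cv2.contourArea(k),onplane('wrist',cen(k),z,cp),d[tuple(cen(k).astype(int)[::-1])])
E
```

```text
row xyz [-0.8 -0.5  0.5] rot [-0.    0.    0.01] t 1.4 pos [0.4685 0.4048 0.2305] xang 85.2
blue [312.9494 200.691 ] 794.0 [[0.4632 0.4066 0.105 ]] 0.27047375
green [357.7776 289.4281] 309.5 [[0.5058 0.271  0.036 ]] 0.39433968
orange [433.9346 305.7149] 1843.5 [[0.6073 0.2334 0.04  ]] 0.075680465
orange [615.514   43.6216] 499.0 [[0.9477 0.6025 0.04  ]] 0.8980084
orange [620.4267 137.2557] 478.5 [[0.9474 0.4527 0.04  ]] 1.02363
orange [477.6578 262.9396] 356.0 [[0.6655 0.2892 0.04  ]] 0.08207849
```

View pics/w2.png

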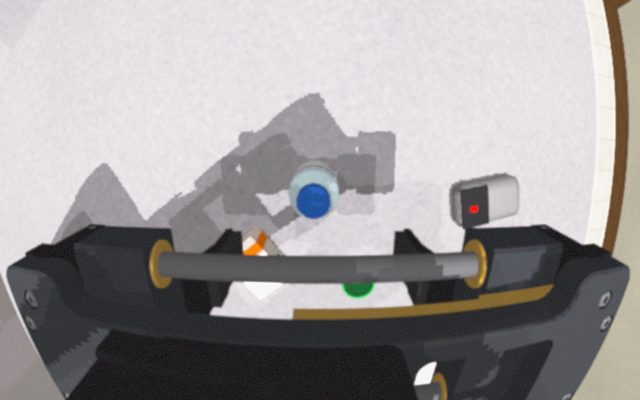

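The wrist view shows the bottle cap at (313,200), the carton at (262,265) partly hidden, the cup at (358,289) and the mouse at (485,200). The bottle is almost centred, so I'll descend and grip.

Request:
{"op": "apply_moves", "data": {"rows": [{"x":0,"y":-4.5,"z":50,"rx":0,"ry":0,"rz":0,"claw":0},{"x":0,"y":-4.5,"z":100,"rx":0,"ry":0,"rz":0,"claw":0},{"x":0,"y":-4.5,"z":140,"rx":0,"ry":0,"rz":0,"claw":0},{"x":0,"y":-4.5,"z":164,"rx":0,"ry":0,"rz":0,"claw":0},{"x":0,"y":-4.5,"z":164,"rx":0,"ry":0,"rz":0,"claw":0},{"x":0,"y":-4.5,"z":164,"rx":0,"ry":0,"rz":0,"claw":255},{"x":0,"y":-4.5,"z":164,"rx":0,"ry":0,"rz":0,"claw":255},{"x":0,"y":-4.5,"z":164,"rx":0,"ry":0,"rz":0,"claw":255},{"x":0,"y":-4.5,"z":164,"rx":0,"ry":0,"rz":0,"claw":255},{"x":0,"y":-4.5,"z":164,"rx":0,"ry":0,"rz":0,"claw":255}]}}

```text
time_s: 2.62
position: [0.4643, 0.4052, 0.067]
tcp_rot: [[0.085, 0.996, 0.0], [0.996, -0.085, 0.0], [0.0, 0.0, -1.0]]
force: [-1.1, -0.2, 3.6]
opening: 0.563
grasp_force: 30.0
```

```bash
python3 -c "
from h import *
s=read_state(); print(s['force'],s['opening'],s['grasp_force'])
goto([*tray(0,-.1),.2]); goto([*tray(0,-.1),.085])"
```

```text
[-1.122  -0.2093  3.5747] 0.5633724513997028 29.999853774206713
row xyz [-495.1  117.1 -133.1] rot [ 0. -0. -0.] t 2.6 pos [0.4643 0.4052 0.067 ] xang 85.1
row xyz [-495.2  117.   -18.1] rot [ 0. -0. -0.] t 2.6 pos [0.4643 0.4052 0.067 ] xang 85.1
```

Request:
{"op": "apply_moves", "data": {"rows": [{"x":0,"y":0,"z":-30,"rx":0,"ry":0,"rz":0,"claw":255},{"x":0,"y":0,"z":-75,"rx":0,"ry":0,"rz":0,"claw":255},{"x":-30,"y":8,"z":-115,"rx":0,"ry":0,"rz":0,"claw":255},{"x":-80,"y":20,"z":-133,"rx":0,"ry":0,"rz":0,"claw":255},{"x":-140,"y":35,"z":-133,"rx":0,"ry":0,"rz":0,"claw":255},{"x":-200,"y":50,"z":-133,"rx":0,"ry":0,"rz":0,"claw":255},{"x":-260,"y":65,"z":-133,"rx":0,"ry":0,"rz":0,"claw":255},{"x":-320,"y":80,"z":-133,"rx":0,"ry":0,"rz":0,"claw":255},{"x":-370,"y":92,"z":-133,"rx":0,"ry":0,"rz":0,"claw":255},{"x":-410,"y":100,"z":-133,"rx":0,"ry":0,"rz":0,"claw":255}]}}

```text
time_s: 3.88
position: [0.5291, -0.0142, 0.1992]
tcp_rot: [[0.086, 0.996, -0.001], [0.996, -0.086, 0.0], [-0.0, -0.001, -1.0]]
force: [1.1, -0.1, -2.7]
opening: 0.567
grasp_force: 30.0
```

Request:
{"op": "apply_moves", "data": {"rows": [{"x":-45,"y":5,"z":0,"rx":0,"ry":0,"rz":0,"claw":255},{"x":-90,"y":10,"z":0,"rx":0,"ry":0,"rz":0,"claw":255},{"x":-130,"y":15,"z":0,"rx":0,"ry":0,"rz":0,"claw":255},{"x":-155,"y":17,"z":0,"rx":0,"ry":0,"rz":0,"claw":255},{"x":-155,"y":17,"z":0,"rx":0,"ry":0,"rz":0,"claw":255},{"x":-155,"y":17,"z":0,"rx":0,"ry":0,"rz":0,"claw":255}]}}

```text
time_s: 4.62
position: [0.5324, -0.1669, 0.199]
tcp_rot: [[0.085, 0.996, -0.002], [0.996, -0.085, 0.001], [0.001, -0.002, -1.0]]
force: [0.5, 0.6, -2.8]
opening: 0.566
grasp_force: 30.0
```

```bash
python3 - <<'E'
from h import *
cp,im,d=snap('w3'); P={}
for c,z in(('blue',.005),('orange',.005)):
  for k in blobs(im,c,800)[:3]:
    q=onplane('wrist',k[:,0].astype(float),z,cp)[:,:2]; r=cv2.minAreaRect((q*1e3).astype(np.float32)); print(c,cen(k),cv2.contourArea(k),r)
s=read_state();print(s['position'],s['opening'],s['grasp_force'])
E
```

```text
blue [318.0206 124.3492] 5115.0 ((536.5950927734375, -99.27788543701172), (77.44841003417969, 77.58163452148438), 85.38994598388672)
blue [317.6574 295.4187] 1579.0 ((518.595703125, -304.4323425292969), (34.46091079711914, 92.86451721191406), 85.21971893310547)
orange [383.1853 308.2105] 1665.0 ((599.3840942382812, -335.5314025878906), (19.798046112060547, 426.6379699707031), 85.22284698486328)
[ 0.5325 -0.1666  0.1991] 0.5608868378737153 29.999899996910244
```

View pics/w3.png

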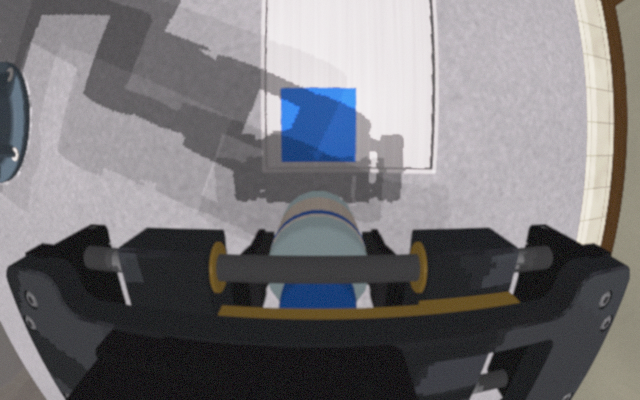

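The wrist view shows the blue pad at (318,124), clear of the held bottle at (320,250). Its back-projected size is 77.5 mm, against 80 mm real. I'll lower the bottle onto it.

Request:
{"op": "apply_moves", "data": {"rows": [{"x":30,"y":-0.5,"z":0,"rx":0,"ry":0,"rz":0,"claw":255},{"x":58,"y":-1,"z":15,"rx":0,"ry":0,"rz":0,"claw":255},{"x":67.5,"y":-1,"z":50,"rx":0,"ry":0,"rz":0,"claw":255},{"x":67.5,"y":-1,"z":90,"rx":0,"ry":0,"rz":0,"claw":255},{"x":67.5,"y":-1,"z":115,"rx":0,"ry":0,"rz":0,"claw":255},{"x":67.5,"y":-1,"z":122,"rx":0,"ry":0,"rz":0,"claw":255},{"x":67.5,"y":-1,"z":124,"rx":0,"ry":0,"rz":0,"claw":255},{"x":67.5,"y":-1,"z":125.5,"rx":0,"ry":0,"rz":0,"claw":255},{"x":67.5,"y":-1,"z":126,"rx":0,"ry":0,"rz":0,"claw":255},{"x":67.5,"y":-1,"z":126,"rx":0,"ry":0,"rz":0,"claw":255}]}}

```text
time_s: 5.92
position: [0.5381, -0.1007, 0.0742]
tcp_rot: [[0.085, 0.996, 0.001], [0.996, -0.085, -0.0], [-0.0, 0.001, -1.0]]
force: [-0.3, 0.4, -2.4]
opening: 0.566
grasp_force: 30.0
```

Request:
{"op": "apply_moves", "data": {"rows": [{"x":1.5,"y":-0.7,"z":0,"rx":0,"ry":0,"rz":0,"claw":255},{"x":1.5,"y":-0.7,"z":1,"rx":0,"ry":0,"rz":0,"claw":255},{"x":1.5,"y":-0.7,"z":2,"rx":0,"ry":0,"rz":0,"claw":255},{"x":1.5,"y":-0.7,"z":2,"rx":0,"ry":0,"rz":0,"claw":255}]}}

```text
time_s: 6.42
position: [0.5372, -0.0989, 0.072]
tcp_rot: [[0.084, 0.996, 0.0], [0.996, -0.084, -0.0], [-0.0, 0.0, -1.0]]
force: [-0.9, -0.7, 3.2]
opening: 0.558
grasp_force: 30.0
```

Request:
{"op": "apply_moves", "data": {"rows": [{"x":0,"y":0,"z":0,"rx":0,"ry":0,"rz":0,"claw":60},{"x":0,"y":0,"z":0,"rx":0,"ry":0,"rz":0,"claw":0},{"x":0,"y":0,"z":0,"rx":0,"ry":0,"rz":0,"claw":0},{"x":0,"y":0,"z":-40,"rx":0,"ry":0,"rz":0,"claw":0},{"x":0,"y":0,"z":-90,"rx":0,"ry":0,"rz":0,"claw":0},{"x":0,"y":0,"z":-130,"rx":0,"ry":0,"rz":0,"claw":0},{"x":0,"y":0,"z":-150,"rx":0,"ry":0,"rz":0,"claw":0},{"x":0,"y":0,"z":-150,"rx":0,"ry":0,"rz":0,"claw":0}]}}

```text
time_s: 7.42
position: [0.5382, -0.0993, 0.2231]
tcp_rot: [[0.084, 0.996, 0.004], [0.996, -0.084, -0.002], [-0.001, 0.004, -1.0]]
force: [-1.1, 0.9, -0.7]
opening: 0.997
grasp_force: 0.0
```

```bash
python3 - <<'E'
from h import *
cp,im,d=snap('w4'); P={}
for c in('blue','orange'):
  for k in blobs(im,c,400)[:4]:
    q=onplane('wrist',k[:,0].astype(float),.005,cp)[:,:2]; r=cv2.minAreaRect((q*1e3).astype(np.float32)); print(c,cen(k),cv2.contourArea(k),np.array(r[0]),r[1:],onplane('wrist',cen(k),.105,cp))
s=read_state();print(s['position'],s['opening'],s['grasp_force'])
goto([.395,.30,.25],90+TY)
E
```

```text
blue [318.2298 169.6256] 1754.0 [536.8097 -98.9905] ((76.76647186279297, 78.08844757080078), 85.05742645263672) [[ 0.5404 -0.0694  0.105 ]]
blue [315.758 203.879] 863.5 [ 532.946  -125.5881] ((40.66829299926758, 39.342201232910156), 85.06513977050781) [[ 0.5357 -0.0987  0.105 ]]
orange [475.2216 302.1226] 719.0 [ 768.1316 -300.535 ] ((20.328325271606445, 292.4323425292969), 84.9991226196289) [[ 0.6978 -0.2236  0.105 ]]
[ 0.5373 -0.0989  0.2217] 0.9952409094108016 0.0
row xyz [ 385.5 -175.4  -28.6] rot [0.01 0.   0.  ] t 7.5 pos [ 0.5373 -0.0989  0.2217] xang 85.2
```

View pics/w4.png

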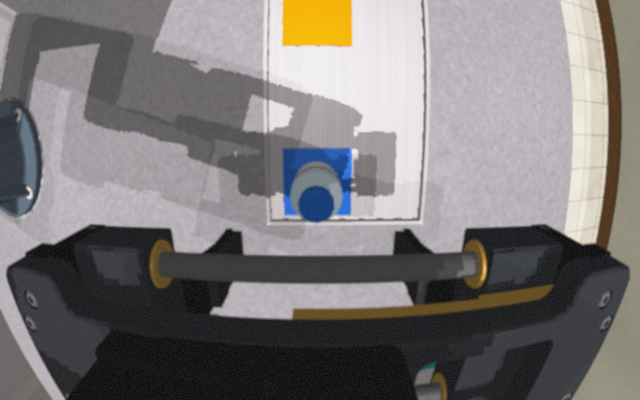

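The wrist view shows the bottle upright on the blue pad: cap at (316,204), pad around (318,182), and orange pad at (318,20). The measured offset is about 1 mm. Next is the carton.

Request:
{"op": "apply_moves", "data": {"rows": [{"x":60,"y":-27,"z":-4,"rx":0,"ry":0,"rz":0,"claw":0},{"x":115,"y":-52,"z":-8,"rx":0,"ry":0,"rz":0,"claw":0},{"x":170,"y":-77,"z":-12,"rx":0,"ry":0,"rz":0,"claw":0},{"x":225,"y":-102,"z":-16,"rx":0,"ry":0,"rz":0,"claw":0},{"x":280,"y":-127,"z":-20,"rx":0,"ry":0,"rz":0,"claw":0},{"x":335,"y":-152,"z":-24,"rx":0,"ry":0,"rz":0,"claw":0},{"x":385,"y":-175,"z":-28,"rx":0,"ry":0,"rz":0,"claw":0},{"x":385,"y":-175,"z":-28,"rx":0,"ry":0,"rz":0,"claw":0},{"x":385,"y":-175,"z":-28,"rx":0,"ry":0,"rz":0,"claw":0}]}}

```text
time_s: 8.6
position: [0.3947, 0.2989, 0.2482]
tcp_rot: [[0.084, 0.997, -0.002], [0.997, -0.084, -0.002], [-0.002, -0.002, -1.0]]
force: [-0.5, -0.0, -0.5]
opening: 1.0
grasp_force: 0.0
```

```bash
sed -i 's/o=(.5475,.0015)/o=(.5455,.0007)/' h.py; python3 - <<'E'
from h import *
cp,im,d=snap('w5')
h=cv2.cvtColor(im,cv2.COLOR_RGB2HSV); print(h[200,318],h[180,318])
o=onplane('wrist',[(318,200)],0,cp); print('axis ground',o)
# carton top by depth: points at height ~.04
v,u=np.mgrid[0:400,0:640]; dd=ray('wrist',np.c_[u.ravel(),v.ravel()],cp)[1]
fw=-dd@np.array(cp['orientation'])[:,2]; X=cp['xyz']+dd*(d.ravel()/fw)[:,None]
Z=X[:,2].reshape(400,640); m=((Z>.034)&(Z<.046)&(v<300)&(np.hypot(X[:,0]-.385,X[:,1]-.305).reshape(400,640)<.06)).astype(np.uint8)
k=max(cv2.findContours(m,0,1)[0],key=cv2.contourArea); q=onplane('wrist',k[:,0].astype(float),.04,cp)[:,:2]
print(cv2.contourArea(k),cen(k),cv2.minAreaRect((q*1e3).astype(np.float32)),Z[m>0].mean())
s=read_state();print(s['position'])
E
```

```text
[ 14  37 188] [ 13  35 216]
axis ground [[0.3907 0.2691 0.    ]]
2597.0 [308.7222 172.6145] ((384.0475158691406, 311.52239990234375), (51.395843505859375, 70.73941040039062), 34.54508972167969) 0.03986519284095263
[0.3952 0.2984 0.2484]
```

View pics/w5.png

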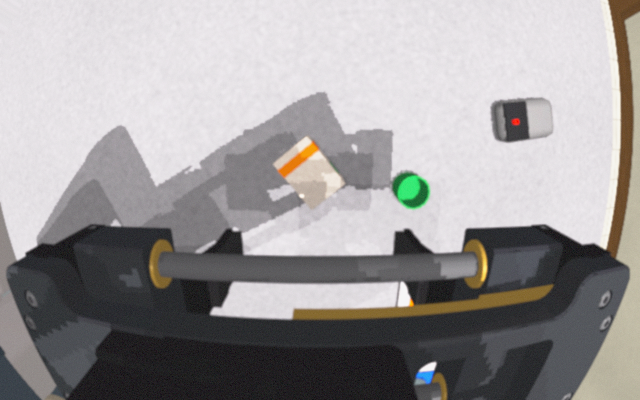

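The wrist view shows the carton at (309,173) with its orange band at the upper left, and the cup at (411,190). The depth fit gives 51×71 mm at height 0.040, with the long axis at about 124.5°, which agrees with the known size. I'll descend with the jaws across the 50 mm width.

Request:
{"op": "apply_moves", "data": {"rows": [{"x":12,"y":-12,"z":30,"rx":0,"ry":0,"rz":-1.7,"claw":0},{"x":12,"y":-12,"z":60,"rx":0,"ry":0,"rz":-3.4,"claw":0},{"x":12,"y":-12,"z":100,"rx":0,"ry":0,"rz":-5.1,"claw":0},{"x":12,"y":-12,"z":140,"rx":0,"ry":0,"rz":-6.57,"claw":0},{"x":12,"y":-12,"z":180,"rx":0,"ry":0,"rz":-6.57,"claw":0},{"x":12,"y":-12,"z":205,"rx":0,"ry":0,"rz":-6.57,"claw":0},{"x":12,"y":-12,"z":212,"rx":0,"ry":0,"rz":-6.57,"claw":0},{"x":12,"y":-12,"z":212,"rx":0,"ry":0,"rz":-6.57,"claw":0}]}}

```text
time_s: 9.65
position: [0.385, 0.3116, 0.0374]
tcp_rot: [[-0.566, 0.824, -0.001], [0.824, 0.566, -0.0], [0.0, -0.001, -1.0]]
force: [1.2, -0.2, 0.1]
opening: 1.001
grasp_force: 0.0
```

Request:
{"op": "apply_moves", "data": {"rows": [{"x":0,"y":0,"z":0,"rx":0,"ry":0,"rz":0,"claw":255},{"x":0,"y":0,"z":0,"rx":0,"ry":0,"rz":0,"claw":255},{"x":0,"y":0,"z":0,"rx":0,"ry":0,"rz":0,"claw":255},{"x":0,"y":0,"z":0,"rx":0,"ry":0,"rz":0,"claw":255},{"x":0,"y":0,"z":0,"rx":0,"ry":0,"rz":0,"claw":255}]}}

```text
time_s: 10.28
position: [0.3844, 0.3126, 0.0378]
tcp_rot: [[-0.568, 0.823, 0.0], [0.823, 0.568, 0.0], [-0.0, 0.0, -1.0]]
force: [-0.5, 0.5, 2.5]
opening: 0.574
grasp_force: 30.0
```

```bash
python3 -c "
from h import *
print(tray(0,.1)); goto([*tray(0,.1),.12],180+TY)"
```

```text
[0.554  0.1003]
row xyz [-271.    19.2  -82.2] rot [ 0.    0.   -8.43] t 10.3 pos [0.3844 0.3126 0.0378] xang 175.2
```

Request:
{"op": "apply_moves", "data": {"rows": [{"x":0,"y":0,"z":-30,"rx":0,"ry":0,"rz":0,"claw":255},{"x":0,"y":0,"z":-65,"rx":0,"ry":0,"rz":0,"claw":255},{"x":-30,"y":2,"z":-82,"rx":0,"ry":0,"rz":-1.2,"claw":255},{"x":-75,"y":5,"z":-82,"rx":0,"ry":0,"rz":-2.6,"claw":255},{"x":-120,"y":8,"z":-82,"rx":0,"ry":0,"rz":-4,"claw":255},{"x":-170,"y":12,"z":-82,"rx":0,"ry":0,"rz":-5.4,"claw":255},{"x":-215,"y":15,"z":-82,"rx":0,"ry":0,"rz":-6.8,"claw":255},{"x":-250,"y":18,"z":-82,"rx":0,"ry":0,"rz":-8,"claw":255},{"x":-271,"y":19,"z":-82,"rx":0,"ry":0,"rz":-8.43,"claw":255},{"x":-271,"y":19,"z":-82,"rx":0,"ry":0,"rz":-8.43,"claw":255}]}}

```text
time_s: 11.52
position: [0.5546, 0.0989, 0.1192]
tcp_rot: [[-0.996, 0.088, 0.0], [0.088, 0.996, 0.0], [-0.0, 0.0, -1.0]]
force: [-0.6, -0.2, -2.0]
opening: 0.572
grasp_force: 30.0
```

Request:
{"op": "apply_moves", "data": {"rows": [{"x":0,"y":0,"z":0,"rx":0,"ry":0,"rz":0,"claw":255},{"x":0,"y":0,"z":0,"rx":0,"ry":0,"rz":0,"claw":255}]}}

```text
time_s: 11.78
position: [0.5527, 0.1011, 0.1194]
tcp_rot: [[-0.997, 0.083, -0.001], [0.083, 0.997, 0.0], [0.001, 0.0, -1.0]]
force: [0.2, -0.0, -1.8]
opening: 0.573
grasp_force: 30.0
```

```bash
python3 - <<'E'
from h import *
goto([*tray(0,.1),.0425],180+TY); print(read_state()['opening'])
im,d=capture('scene'); cv2.imwrite('pics/s2.png',cv2.resize(im[100:330,200:520,::-1],None,fx=2,fy=2))
E
```

```text
row xyz [-1.5 -0.7 76.9] rot [ 0.   -0.01  0.01] t 11.8 pos [0.5527 0.1011 0.1194] xang 175.2
0.5731579861818863
```

View pics/s2.png

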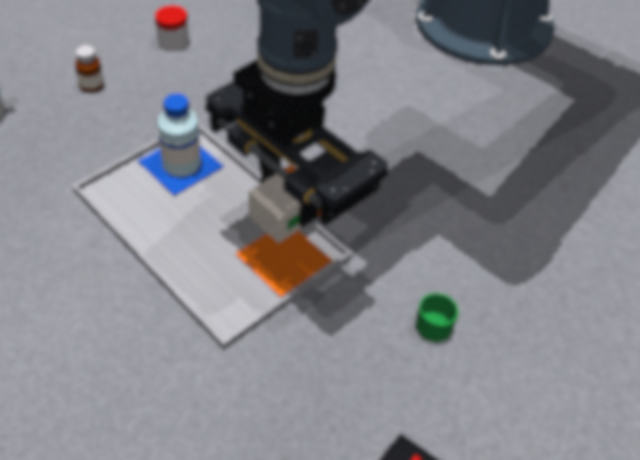

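The scene shows the carton held over the orange pad at (285,262 in the crop), with the bottle standing on blue at (180,140). Lowering the carton.

Request:
{"op": "apply_moves", "data": {"rows": [{"x":-1.5,"y":-0.7,"z":25,"rx":0,"ry":0,"rz":0,"claw":255},{"x":-1.5,"y":-0.7,"z":50,"rx":0,"ry":0,"rz":0,"claw":255},{"x":-1.5,"y":-0.7,"z":67,"rx":0,"ry":0,"rz":0,"claw":255},{"x":-1.5,"y":-0.7,"z":73,"rx":0,"ry":0,"rz":0,"claw":255},{"x":-1.5,"y":-0.7,"z":75,"rx":0,"ry":0,"rz":0,"claw":255},{"x":-1.5,"y":-0.7,"z":76,"rx":0,"ry":0,"rz":0,"claw":255},{"x":-1.5,"y":-0.7,"z":77,"rx":0,"ry":0,"rz":0,"claw":255},{"x":-1.5,"y":-0.7,"z":77.5,"rx":0,"ry":0,"rz":0,"claw":255},{"x":-1.5,"y":-0.7,"z":77.5,"rx":0,"ry":0,"rz":0,"claw":255}]}}

```text
time_s: 12.95
position: [0.5557, 0.0993, 0.0428]
tcp_rot: [[-0.996, 0.084, 0.001], [0.084, 0.996, -0.0], [-0.001, 0.0, -1.0]]
force: [-0.9, 0.3, 4.5]
opening: 0.569
grasp_force: 30.0
```

Request:
{"op": "apply_moves", "data": {"rows": [{"x":1.5,"y":0.8,"z":-0.5,"rx":0,"ry":0,"rz":0,"claw":255},{"x":1.5,"y":0.8,"z":-0.5,"rx":0,"ry":0,"rz":0,"claw":255},{"x":1.5,"y":0.8,"z":0,"rx":0,"ry":0,"rz":0,"claw":255},{"x":1.5,"y":0.8,"z":0,"rx":0,"ry":0,"rz":0,"claw":60},{"x":1.5,"y":0.8,"z":0,"rx":0,"ry":0,"rz":0,"claw":0},{"x":1.5,"y":0.8,"z":0,"rx":0,"ry":0,"rz":0,"claw":0},{"x":1.5,"y":0.8,"z":-40,"rx":0,"ry":0,"rz":0,"claw":0},{"x":1.5,"y":0.8,"z":-90,"rx":0,"ry":0,"rz":0,"claw":0},{"x":1.5,"y":0.8,"z":-150,"rx":0,"ry":0,"rz":0,"claw":0},{"x":1.5,"y":0.8,"z":-200,"rx":0,"ry":0,"rz":0,"claw":0}]}}

```text
time_s: 14.2
position: [0.5538, 0.1002, 0.2441]
tcp_rot: [[-0.996, 0.085, 0.001], [0.085, 0.996, 0.0], [-0.001, 0.0, -1.0]]
force: [0.1, 0.3, 0.5]
opening: 1.0
grasp_force: 0.0
```

Request:
{"op": "apply_moves", "data": {"rows": [{"x":0,"y":0,"z":0,"rx":0,"ry":0,"rz":0,"claw":0},{"x":0,"y":0,"z":0,"rx":0,"ry":0,"rz":0,"claw":0}]}}

```text
time_s: 14.45
position: [0.5531, 0.1002, 0.2414]
tcp_rot: [[-0.996, 0.084, -0.001], [0.084, 0.996, 0.0], [0.001, -0.0, -1.0]]
force: [-0.9, 0.3, -0.9]
opening: 0.998
grasp_force: 0.0
```

```bash
cat >> h.py <<'E'
def cloud(cp,d):
    v,u=np.mgrid[0:400,0:640]; dd=ray('wrist',np.c_[u.ravel(),v.ravel()],cp)[1]
    fw=-dd@np.array(cp['orientation'])[:,2]; return (cp['xyz']+dd*(d.ravel()/fw)[:,None]).reshape(400,640,3)
def atheight(cp,d,c,rad,z,tol=.006):
    """rectangle / circle of the patch at height z within rad of c"""
    X=cloud(cp,d); m=((abs(X[...,2]-z)<tol)&(np.hypot(X[...,0]-c[0],X[...,1]-c[1])<rad)).astype(np.uint8)
    k=max(cv2.findContours(m,0,1)[0],key=cv2.contourArea); q=(onplane('wrist',k[:,0].astype(float),z,cp)[:,:2]*1e3).astype(np.float32)
    print('px',cen(k),'z',X[...,2][m>0].mean(),'rect',cv2.minAreaRect(q),'circ',cv2.minEnclosingCircle(q))
E
python3 - <<'E'
from h import *
HSV['orange']=((8,150,100),(28,255,255))
cp,im,d=snap('w6'); atheight(cp,d,tray(0,.1),.06,.045); s=read_state(); print(s['position'])
for c in('orange','blue'):
  for k in blobs(im,c,150)[:4]:
    q=onplane('wrist',k[:,0].astype(float),.005,cp)[:,:2]; r=cv2.minAreaRect((q*1e3).astype(np.float32)); print(c,cen(k),cv2.contourArea(k),r)
goto([.52,-.29,.23],90+TY)
E
```

```text
px [317.5186 186.7865] z 0.04488971316763827 rect ((554.0604248046875, 100.31869506835938), (49.643733978271484, 70.17680358886719), 85.11483001708984) circ ((554.4239501953125, 100.22218322753906), 42.401798248291016)
[0.5526 0.1002 0.2406]
orange [316.5111 169.2766] 2186.0 ((552.9876708984375, 99.72023010253906), (78.62419128417969, 76.69601440429688), 85.11676788330078)
orange [433.4961 305.6905] 1953.0 ((759.88134765625, 272.819580078125), (447.68365478515625, 24.657669067382812), 85.2100830078125)
orange [157.8362 264.1625] 379.5 ((656.4234008789062, -141.96250915527344), (35.061920166015625, 82.63904571533203), 71.90161895751953)
orange [477.1773 263.0594] 362.0 ((695.9229736328125, 322.41632080078125), (81.3481216430664, 33.435977935791016), 8.297853469848633)
blue [176.5084 177.2506] 1191.0 ((535.7501220703125, -98.64012145996094), (77.10612487792969, 76.18787384033203), 85.52687072753906)
blue [127.5914 199.7086] 544.5 ((554.1381225585938, -172.5648193359375), (39.168190002441406, 49.10413360595703), 19.421154022216797)
row xyz [  -0.5 -391.6   10.7] rot [-0.03 -0.02 15.  ] t 14.5 pos [0.5526 0.1002 0.2406] xang 85.2
```

View pics/w6.png

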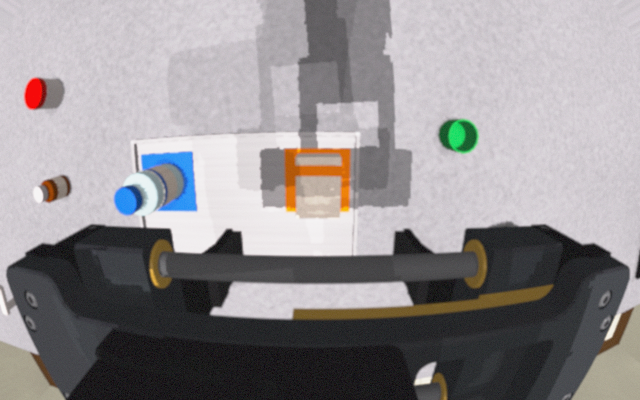

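The wrist view shows the carton at (317,187) square on the orange pad, with the fit 1.1 mm from the pad's centre and yaws of 85.11° and 85.12°. The cup is at (459,136), the vial at (50,188) and the pot at (37,93). Now the vial, with the jaws turned obliquely to stay clear of the gel.

Request:
{"op": "apply_moves", "data": {"rows": [{"x":0,"y":-35,"z":0,"rx":0,"ry":0,"rz":0.8,"claw":0},{"x":0,"y":-85,"z":3,"rx":0,"ry":0,"rz":1.8,"claw":0},{"x":0,"y":-140,"z":5,"rx":0,"ry":0,"rz":2.9,"claw":0},{"x":0,"y":-195,"z":7,"rx":0,"ry":0,"rz":4,"claw":0},{"x":0,"y":-250,"z":10,"rx":0,"ry":0,"rz":5.1,"claw":0},{"x":0,"y":-305,"z":10,"rx":0,"ry":0,"rz":6.2,"claw":0},{"x":0,"y":-355,"z":10,"rx":0,"ry":0,"rz":7.2,"claw":0},{"x":0,"y":-390,"z":10,"rx":0,"ry":0,"rz":7.5,"claw":0},{"x":0,"y":-390,"z":10,"rx":0,"ry":0,"rz":7.5,"claw":0},{"x":0,"y":-390,"z":10,"rx":0,"ry":0,"rz":7.5,"claw":0}]}}

```text
time_s: 15.75
position: [0.52, -0.2872, 0.2302]
tcp_rot: [[-0.645, 0.764, -0.003], [0.764, 0.645, 0.003], [0.005, -0.0, -1.0]]
force: [-0.6, 0.5, 0.1]
opening: 1.002
grasp_force: 0.0
```

```bash
sed -i 's/o=(.5455,.0007)/o=(.545,.0006)/' h.py; python3 - <<'E'
from h import *
cp,im,d=snap('w7'); atheight(cp,d,(.52,-.31),.05,.062,.005);atheight(cp,d,(.52,-.31),.05,.062,.003); atheight(cp,d,(.37,-.305),.05,.05,.005)
for k in blobs(im,'red',80)[:2]: print(cen(k),cv2.contourArea(k),onplane('wrist',cen(k),.05,cp))
X=cloud(cp,d); g=X[(X[...,2]>.06)&(X[...,2]<.1)&(X[...,0]>.57)&(X[...,1]<-.3)&(X[...,0]<.72)]; print('gel',g.min(0),g.max(0),len(g))
print(read_state()['position'])
E
```

```text
px [302.9526 209.4423] z 0.06166672618736843 rect ((519.1747436523438, -310.88275146484375), (24.697935104370117, 24.308149337768555), 85.38400268554688) circ ((519.0160522460938, -311.1113586425781), 12.885734558105469)
px [302.8949 209.5391] z 0.061712668328429886 rect ((519.1734008789062, -310.89971923828125), (24.66410255432129, 24.307910919189453), 85.38866424560547) circ ((519.0160522460938, -311.1113586425781), 12.885734558105469)
px [198.7968 115.4191] z 0.049676443722933505 rect ((368.96051025390625, -306.65216064453125), (48.760772705078125, 47.18154525756836), 24.256887435913086) circ ((369.1264953613281, -306.638916015625), 24.93001365661621)
[199.5452 115.53  ] 1345.0 [[ 0.3703 -0.3057  0.05  ]]
gel [ 0.6309 -0.3736  0.06  ] [ 0.6679 -0.3406  0.0791] 279
[ 0.5203 -0.2868  0.2306]
```

View pics/w7.png

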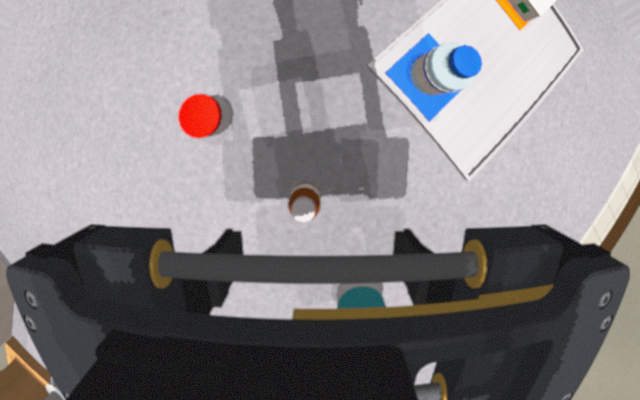

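The wrist view shows the vial at (303,205), the pot at (199,116) and the gel at (360,300). The cap fit is 24.5 mm and the lid fit 48 mm, both as specified. I'll grip the vial.

Request:
{"op": "apply_moves", "data": {"rows": [{"x":-10,"y":-9,"z":40,"rx":0,"ry":0,"rz":0,"claw":0},{"x":-17.7,"y":-16.6,"z":90,"rx":0,"ry":0,"rz":0,"claw":0},{"x":-17.7,"y":-16.6,"z":140,"rx":0,"ry":0,"rz":0,"claw":0},{"x":-17.7,"y":-16.6,"z":180,"rx":0,"ry":0,"rz":0,"claw":0},{"x":-17.7,"y":-16.6,"z":198,"rx":0,"ry":0,"rz":0,"claw":0},{"x":-17.7,"y":-16.6,"z":198,"rx":0,"ry":0,"rz":0,"claw":0},{"x":-17.7,"y":-16.6,"z":198,"rx":0,"ry":0,"rz":0,"claw":255},{"x":-17.7,"y":-16.6,"z":198,"rx":0,"ry":0,"rz":0,"claw":255},{"x":-17.7,"y":-16.6,"z":198,"rx":0,"ry":0,"rz":0,"claw":255},{"x":-17.7,"y":-16.6,"z":198,"rx":0,"ry":0,"rz":0,"claw":255}]}}

```text
time_s: 17.05
position: [0.5198, -0.3129, 0.0347]
tcp_rot: [[-0.645, 0.764, 0.001], [0.764, 0.645, -0.001], [-0.001, 0.0, -1.0]]
force: [-0.3, -0.2, 0.2]
opening: 0.629
grasp_force: 0.0
```

Request:
{"op": "apply_moves", "data": {"rows": [{"x":0,"y":0,"z":0,"rx":0,"ry":0,"rz":0,"claw":255},{"x":0,"y":0,"z":0,"rx":0,"ry":0,"rz":0,"claw":255},{"x":0,"y":0,"z":0,"rx":0,"ry":0,"rz":0,"claw":255}]}}

```text
time_s: 17.42
position: [0.5196, -0.3126, 0.0341]
tcp_rot: [[-0.645, 0.764, -0.0], [0.764, 0.645, 0.0], [0.0, 0.0, -1.0]]
force: [0.4, 0.6, 0.4]
opening: 0.402
grasp_force: 30.0
```

```bash
python3 - <<'E'
from h import *
goto([*tray(0,0),.2],90+TY); s=read_state(); print(s['opening']*87,s['grasp_force'])
E
```

```text
row xyz [ 223.   221.3 -165.9] rot [-0.  -0.   7.5] t 17.4 pos [ 0.5196 -0.3126  0.0341] xang 85.2
34.99155878995564 30.000294587116514
```

Request:
{"op": "apply_moves", "data": {"rows": [{"x":0,"y":0,"z":-40,"rx":0,"ry":0,"rz":0,"claw":255},{"x":0,"y":0,"z":-95,"rx":0,"ry":0,"rz":0,"claw":255},{"x":0,"y":0,"z":-145,"rx":0,"ry":0,"rz":0,"claw":255},{"x":20,"y":20,"z":-168,"rx":0,"ry":0,"rz":1,"claw":255},{"x":58,"y":57,"z":-168,"rx":0,"ry":0,"rz":2.4,"claw":255},{"x":98,"y":97,"z":-168,"rx":0,"ry":0,"rz":3.8,"claw":255},{"x":138,"y":137,"z":-168,"rx":0,"ry":0,"rz":5.2,"claw":255},{"x":178,"y":177,"z":-168,"rx":0,"ry":0,"rz":6.5,"claw":255},{"x":208,"y":207,"z":-168,"rx":0,"ry":0,"rz":7.3,"claw":255},{"x":223,"y":221,"z":-168,"rx":0,"ry":0,"rz":7.5,"claw":255}]}}

```text
time_s: 18.68
position: [0.5442, 0.0029, 0.2019]
tcp_rot: [[0.083, 0.997, -0.001], [0.997, -0.083, 0.0], [0.0, -0.001, -1.0]]
force: [0.3, -1.1, -0.2]
opening: 0.404
grasp_force: 30.0
```

Request:
{"op": "apply_moves", "data": {"rows": [{"x":0,"y":0,"z":0,"rx":0,"ry":0,"rz":0,"claw":255},{"x":0,"y":0,"z":0,"rx":0,"ry":0,"rz":0,"claw":255},{"x":0,"y":0,"z":0,"rx":0,"ry":0,"rz":0,"claw":255}]}}

```text
time_s: 19.05
position: [0.5448, -0.0009, 0.202]
tcp_rot: [[0.086, 0.996, -0.0], [0.996, -0.086, -0.0], [-0.0, -0.0, -1.0]]
force: [-0.2, 0.3, -0.6]
opening: 0.408
grasp_force: 30.0
```

```bash
python3 - <<'E'
from h import *
goto([*tray(0,0),.0375],90+TY); s=read_state(); print(s['opening']*87,s['force'])
E
```

```text
row xyz [  1.5   0.1 164.5] rot [-0.    0.   -0.01] t 19.1 pos [ 0.5448 -0.0009  0.202 ] xang 85.2
35.46384735950477 [-0.1614  0.2658 -0.6335]
```

Request:
{"op": "apply_moves", "data": {"rows": [{"x":0,"y":0,"z":40,"rx":0,"ry":0,"rz":0,"claw":255},{"x":0,"y":0,"z":90,"rx":0,"ry":0,"rz":0,"claw":255},{"x":0,"y":0,"z":130,"rx":0,"ry":0,"rz":0,"claw":255},{"x":0,"y":0,"z":153,"rx":0,"ry":0,"rz":0,"claw":255},{"x":0,"y":0,"z":160,"rx":0,"ry":0,"rz":0,"claw":255},{"x":0,"y":0,"z":162,"rx":0,"ry":0,"rz":0,"claw":255},{"x":0,"y":0,"z":163.5,"rx":0,"ry":0,"rz":0,"claw":255},{"x":0,"y":0,"z":164.5,"rx":0,"ry":0,"rz":0,"claw":255},{"x":0,"y":0,"z":165,"rx":0,"ry":0,"rz":0,"claw":255},{"x":0,"y":0,"z":165,"rx":0,"ry":0,"rz":0,"claw":255}]}}

```text
time_s: 20.3
position: [0.5449, 0.0004, 0.0374]
tcp_rot: [[0.084, 0.996, 0.001], [0.996, -0.084, -0.0], [-0.0, 0.001, -1.0]]
force: [1.7, 0.1, -1.0]
opening: 0.405
grasp_force: 30.0
```

Request:
{"op": "apply_moves", "data": {"rows": [{"x":-1,"y":0,"z":0.7,"rx":0,"ry":0,"rz":0,"claw":255},{"x":-1,"y":0,"z":1.2,"rx":0,"ry":0,"rz":0,"claw":255},{"x":-1,"y":0,"z":1.5,"rx":0,"ry":0,"rz":0,"claw":255},{"x":-1,"y":0,"z":1.5,"rx":0,"ry":0,"rz":0,"claw":255}]}}

```text
time_s: 20.8
position: [0.5448, -0.0001, 0.037]
tcp_rot: [[0.085, 0.996, 0.001], [0.996, -0.085, 0.001], [0.001, 0.001, -1.0]]
force: [-0.8, 2.2, 10.7]
opening: 0.408
grasp_force: 30.0
```

Request:
{"op": "apply_moves", "data": {"rows": [{"x":0,"y":0,"z":0,"rx":0,"ry":0,"rz":0,"claw":115},{"x":0,"y":0,"z":0,"rx":0,"ry":0,"rz":0,"claw":105},{"x":0,"y":0,"z":0,"rx":0,"ry":0,"rz":0,"claw":105},{"x":0,"y":0,"z":-40,"rx":0,"ry":0,"rz":0,"claw":105},{"x":0,"y":0,"z":-90,"rx":0,"ry":0,"rz":0,"claw":50},{"x":0,"y":0,"z":-145,"rx":0,"ry":0,"rz":0,"claw":0},{"x":0,"y":0,"z":-195,"rx":0,"ry":0,"rz":0,"claw":0},{"x":0,"y":0,"z":-195,"rx":0,"ry":0,"rz":0,"claw":0},{"x":0,"y":0,"z":-195,"rx":0,"ry":0,"rz":0,"claw":0}]}}

```text
time_s: 21.92
position: [0.5439, -0.0006, 0.23]
tcp_rot: [[0.085, 0.996, -0.001], [0.996, -0.085, 0.0], [0.0, -0.001, -1.0]]
force: [-0.5, 0.9, -0.4]
opening: 0.984
grasp_force: 0.0
```

```bash
python3 - <<'E'
from h import *
cp,im,d=snap('w8'); print(tray(0,0),tray(0,-.1)); atheight(cp,d,tray(0,0),.03,.065,.005); atheight(cp,d,tray(0,.1),.06,.045)
for k in blobs(im,'blue',150)[:4]:
    q=onplane('wrist',k[:,0].astype(float),.005,cp)[:,:2]; r=cv2.minAreaRect((q*1e3).astype(np.float32)); print(cen(k),cv2.contourArea(k),r)
goto([.37,-.306,.2],90+TY)
E
```

```text
[0.545  0.0006] [ 0.5365 -0.099 ]
px [318.7068 190.7193] z 0.06465878337133016 rect ((543.8267211914062, 1.0375690460205078), (23.581079483032227, 24.07382583618164), 85.13909149169922) circ ((543.6890869140625, 0.8861427307128906), 12.796187400817871)
px [321.4958  91.6338] z 0.044910887778758506 rect ((554.40869140625, 100.28990173339844), (50.7147102355957, 70.08212280273438), 85.12262725830078) circ ((554.6755981445312, 99.8719482421875), 42.039066314697266)
[320.3138 238.978 ] 1058.5 ((538.3974609375, -78.31148529052734), (37.02312088012695, 77.68922424316406), 85.09976196289062)
[319.3453 296.7539] 583.0 ((531.2540893554688, -158.90737915039062), (39.29861831665039, 39.853309631347656), 85.1040267944336)
row xyz [-319.1 -147.    29.5] rot [-0.03 -0.    0.  ] t 22.0 pos [ 0.5435 -0.0005  0.2292] xang 85.2
```

View pics/w8.png

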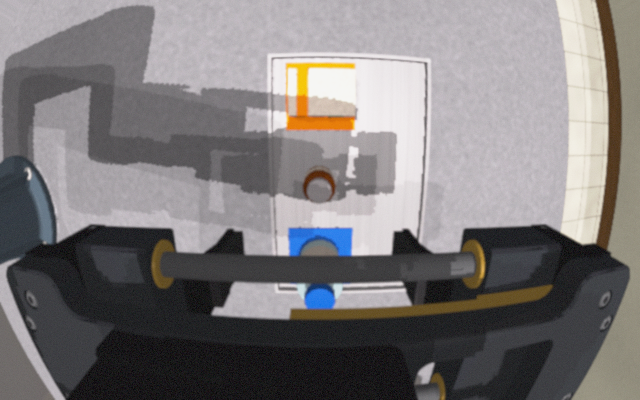

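The wrist view shows the vial upright at (319,190), carton at (321,92) and bottle at (320,270). The vial is within about 1.3 mm. Next I'll fetch the pot.

Request:
{"op": "apply_moves", "data": {"rows": [{"x":-30,"y":-14,"z":0,"rx":0,"ry":0,"rz":0.5,"claw":0},{"x":-75,"y":-35,"z":0,"rx":0,"ry":0,"rz":1.5,"claw":0},{"x":-125,"y":-58,"z":0,"rx":0,"ry":0,"rz":2.7,"claw":0},{"x":-175,"y":-81,"z":0,"rx":0,"ry":0,"rz":4,"claw":0},{"x":-225,"y":-104,"z":5,"rx":0,"ry":0,"rz":5.3,"claw":0},{"x":-270,"y":-125,"z":40,"rx":0,"ry":0,"rz":6.5,"claw":0},{"x":-305,"y":-141,"z":80,"rx":0,"ry":0,"rz":7.3,"claw":0},{"x":-319,"y":-147.5,"z":110,"rx":0,"ry":0,"rz":7.5,"claw":0},{"x":-319,"y":-147.5,"z":120,"rx":0,"ry":0,"rz":7.5,"claw":0},{"x":-319,"y":-147.5,"z":120,"rx":0,"ry":0,"rz":7.5,"claw":0}]}}

```text
time_s: 23.22
position: [0.3703, -0.3047, 0.1094]
tcp_rot: [[0.764, 0.645, -0.002], [0.645, -0.764, 0.003], [0.0, -0.004, -1.0]]
force: [0.9, -0.7, -0.8]
opening: 0.998
grasp_force: 0.0
```

```bash
python3 - <<'E'
from h import *
goto([.3695,-.3063,.034],45+TY)
E
```

```text
row xyz [-1.7  1.  75.4] rot [-0.04 -0.    0.01] t 23.2 pos [ 0.3703 -0.3047  0.1094] xang 40.2
```

Request:
{"op": "apply_moves", "data": {"rows": [{"x":-1.7,"y":1,"z":30,"rx":0,"ry":0,"rz":0,"claw":0},{"x":-1.7,"y":1,"z":60,"rx":0,"ry":0,"rz":0,"claw":0},{"x":-1.7,"y":1,"z":75,"rx":0,"ry":0,"rz":0,"claw":0},{"x":-1.7,"y":1,"z":75,"rx":0,"ry":0,"rz":0,"claw":0},{"x":-1.7,"y":1,"z":75,"rx":0,"ry":0,"rz":0,"claw":255},{"x":-1.7,"y":1,"z":75,"rx":0,"ry":0,"rz":0,"claw":255},{"x":-1.7,"y":1,"z":75,"rx":0,"ry":0,"rz":0,"claw":255},{"x":-1.7,"y":1,"z":75,"rx":0,"ry":0,"rz":0,"claw":255},{"x":-1.7,"y":1,"z":75,"rx":0,"ry":0,"rz":0,"claw":255},{"x":-1.7,"y":1,"z":75,"rx":0,"ry":0,"rz":0,"claw":255}]}}

```text
time_s: 24.48
position: [0.3701, -0.308, 0.0357]
tcp_rot: [[0.764, 0.645, 0.0], [0.645, -0.764, -0.0], [-0.0, 0.0, -1.0]]
force: [-1.3, -1.1, 2.9]
opening: 0.548
grasp_force: 30.0
```

```bash
python3 - <<'E'
from h import *
s=read_state(); print(s['opening']*87,s['force'])
goto([*tray(.083,0),.2],TY)
E
```

```text
47.65288188551567 [-1.3474 -1.1349  2.9004]
row xyz [ 391.4  -64.4 -164.3] rot [ 0.  -0.   7.5] t 24.5 pos [ 0.3701 -0.308   0.0357] xang -4.8
```

Request:
{"op": "apply_moves", "data": {"rows": [{"x":0,"y":0,"z":-40,"rx":0,"ry":0,"rz":0,"claw":255},{"x":0,"y":0,"z":-95,"rx":0,"ry":0,"rz":0,"claw":255},{"x":25,"y":-4,"z":-140,"rx":0,"ry":0,"rz":0.6,"claw":255},{"x":70,"y":-12,"z":-164,"rx":0,"ry":0,"rz":1.7,"claw":255},{"x":125,"y":-20,"z":-164,"rx":0,"ry":0,"rz":2.9,"claw":255},{"x":180,"y":-29,"z":-164,"rx":0,"ry":0,"rz":4,"claw":255},{"x":235,"y":-38,"z":-164,"rx":0,"ry":0,"rz":5.1,"claw":255},{"x":290,"y":-47,"z":-164,"rx":0,"ry":0,"rz":6.2,"claw":255},{"x":340,"y":-56,"z":-164,"rx":0,"ry":0,"rz":7.1,"claw":255},{"x":375,"y":-62,"z":-164,"rx":0,"ry":0,"rz":7.5,"claw":255}]}}

```text
time_s: 25.72
position: [0.6175, -0.0165, 0.1989]
tcp_rot: [[0.996, -0.084, -0.001], [-0.084, -0.996, 0.0], [-0.001, -0.0, -1.0]]
force: [0.9, -0.7, -1.7]
opening: 0.545
grasp_force: 30.0
```

Request:
{"op": "apply_moves", "data": {"rows": [{"x":11,"y":-12,"z":0,"rx":0,"ry":0,"rz":0,"claw":255},{"x":11,"y":-12,"z":0,"rx":0,"ry":0,"rz":0,"claw":255},{"x":11,"y":-12,"z":0,"rx":0,"ry":0,"rz":0,"claw":255}]}}

```text
time_s: 26.1
position: [0.6276, -0.0088, 0.1992]
tcp_rot: [[0.996, -0.085, -0.002], [-0.085, -0.996, -0.0], [-0.002, 0.0, -1.0]]
force: [0.3, 0.2, -0.2]
opening: 0.545
grasp_force: 30.0
```

```bash
python3 - <<'E'
from h import *
s=read_state(); print(s['opening']*87,s['force'])
goto([*tray(.083,0),.0388],TY)
E
```

```text
47.43117346748145 [ 0.2806  0.1532 -0.2364]
row xyz [  0.2  -2.5 160.4] rot [ 0.    0.02 -0.01] t 26.1 pos [ 0.6276 -0.0088  0.1992] xang -4.8
```

Request:
{"op": "apply_moves", "data": {"rows": [{"x":0,"y":-2.5,"z":40,"rx":0,"ry":0,"rz":0,"claw":255},{"x":0,"y":-2.5,"z":90,"rx":0,"ry":0,"rz":0,"claw":255},{"x":0,"y":-2.5,"z":130,"rx":0,"ry":0,"rz":0,"claw":255},{"x":0,"y":-2.5,"z":150,"rx":0,"ry":0,"rz":0,"claw":255},{"x":0,"y":-2.5,"z":156,"rx":0,"ry":0,"rz":0,"claw":255},{"x":0,"y":-2.5,"z":158,"rx":0,"ry":0,"rz":0,"claw":255},{"x":0,"y":-2.5,"z":159.5,"rx":0,"ry":0,"rz":0,"claw":255},{"x":0,"y":-2.5,"z":160.5,"rx":0,"ry":0,"rz":0,"claw":255},{"x":0,"y":-2.5,"z":161,"rx":0,"ry":0,"rz":0,"claw":255},{"x":0,"y":-2.5,"z":161,"rx":0,"ry":0,"rz":0,"claw":255}]}}

```text
time_s: 27.35
position: [0.629, -0.0051, 0.0388]
tcp_rot: [[0.996, -0.084, 0.0], [-0.084, -0.996, -0.0], [0.0, 0.0, -1.0]]
force: [-0.4, -0.5, -0.9]
opening: 0.549
grasp_force: 30.0
```

```bash
python3 - <<'E'
from h import *
print(read_state()['force']); goto([*tray(.083,0),.0385],TY)
E
```

```text
[-0.3622 -0.4663 -0.8878]
row xyz [-1.2  1.4  0.3] rot [ 0. -0.  0.] t 27.4 pos [ 0.629  -0.0051  0.0388] xang -4.8
```

Request:
{"op": "apply_moves", "data": {"rows": [{"x":-1,"y":1.2,"z":0.4,"rx":0,"ry":0,"rz":0,"claw":255},{"x":-1,"y":1.2,"z":0.9,"rx":0,"ry":0,"rz":0,"claw":255},{"x":-1,"y":1.2,"z":0.9,"rx":0,"ry":0,"rz":0,"claw":255},{"x":-1,"y":1.2,"z":0.9,"rx":0,"ry":0,"rz":0,"claw":80},{"x":-1,"y":1.2,"z":0.9,"rx":0,"ry":0,"rz":0,"claw":40},{"x":-1,"y":1.2,"z":0.9,"rx":0,"ry":0,"rz":0,"claw":40},{"x":-1,"y":1.2,"z":-40,"rx":0,"ry":0,"rz":0,"claw":40},{"x":-1,"y":1.2,"z":-90,"rx":0,"ry":0,"rz":0,"claw":0},{"x":-1,"y":1.2,"z":-140,"rx":0,"ry":0,"rz":0,"claw":0},{"x":-1,"y":1.2,"z":-190,"rx":0,"ry":0,"rz":0,"claw":0}]}}

```text
time_s: 28.6
position: [0.6274, -0.0064, 0.2298]
tcp_rot: [[0.996, -0.085, -0.001], [-0.085, -0.996, -0.0], [-0.001, 0.0, -1.0]]
force: [1.1, -0.4, -0.1]
opening: 0.988
grasp_force: 0.0
```

```bash
python3 - <<'E'
from h import *
cp,im,d=snap('w9'); print(tray(.083,0)); atheight(cp,d,tray(.083,0),.05,.053,.005)
goto([.507,.24,.23],TY+90)
E
```

```text
[ 0.6277 -0.0064]
px [317.2357 187.6622] z 0.05281010304933389 rect ((627.460205078125, -5.716856002807617), (46.87556457519531, 47.82412338256836), 85.13227081298828) circ ((627.28125, -5.337599754333496), 24.665254592895508)
row xyz [-144.8 -235.6    5.2] rot [  0.11  -0.09 -15.  ] t 28.6 pos [ 0.6314 -0.0069  0.2374] xang 85.2
```

View pics/w9.png

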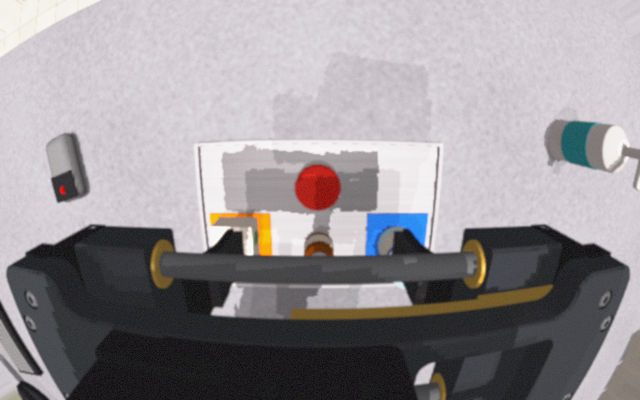

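The wrist view shows the pot at (317,188), 0.7 mm from target and directly behind the vial at (318,245). The gel at (585,145) and mouse at (68,170) are untouched. Last is the cup.

Request:
{"op": "apply_moves", "data": {"rows": [{"x":-20,"y":-38,"z":0,"rx":0,"ry":0,"rz":0,"claw":0},{"x":-47,"y":-90,"z":0,"rx":0,"ry":0,"rz":0,"claw":0},{"x":-75,"y":-143,"z":0,"rx":0,"ry":0,"rz":0,"claw":0},{"x":-103,"y":-196,"z":0,"rx":0,"ry":0,"rz":0,"claw":0},{"x":-128,"y":-245,"z":0,"rx":0,"ry":0,"rz":0,"claw":0},{"x":-141,"y":-269,"z":0,"rx":0,"ry":0,"rz":0,"claw":0},{"x":-141,"y":-269,"z":0,"rx":0,"ry":0,"rz":0,"claw":0},{"x":-141,"y":-269,"z":0,"rx":0,"ry":0,"rz":0,"claw":0}]}}

```text
time_s: 29.65
position: [0.5102, 0.2731, 0.2283]
tcp_rot: [[0.996, -0.084, -0.0], [-0.084, -0.996, -0.001], [-0.0, 0.001, -1.0]]
force: [0.3, 0.4, 0.4]
opening: 0.997
grasp_force: 0.0
```

```bash
python3 - <<'E'
from h import *
cp,im,d=snap('w10'); atheight(cp,d,(.509,.274),.04,.036,.004)
for k in blobs(im,'green',150)[:2]:
  q=(onplane('wrist',k[:,0].astype(float),.036,cp)[:,:2]*1e3).astype(np.float32); print(cen(k),cv2.minAreaRect(q),cv2.minEnclosingCircle(q))
print(read_state()['position'])
E
```

```text
px [313.5774 187.9667] z 0.035479443998516165 rect ((507.639892578125, 278.20831298828125), (40.42123794555664, 41.23504638671875), 85.13098907470703) circ ((507.1897277832031, 278.20098876953125), 21.167619705200195)
[313.7124 186.8463] ((508.7537536621094, 278.1064453125), (38.24263381958008, 41.181427001953125), 85.127685546875) ((508.7177429199219, 277.7870788574219), 21.35349464416504)
[0.5105 0.2727 0.2283]
```

Request:
{"op": "apply_moves", "data": {"rows": [{"x":-3.4,"y":-5,"z":50,"rx":0,"ry":0,"rz":0,"claw":0},{"x":-3.4,"y":-5,"z":105,"rx":0,"ry":0,"rz":0,"claw":0},{"x":-3.4,"y":-5,"z":155,"rx":0,"ry":0,"rz":0,"claw":0},{"x":-3.4,"y":-5,"z":185,"rx":0,"ry":0,"rz":0,"claw":0},{"x":-3.4,"y":-5,"z":197,"rx":0,"ry":0,"rz":0,"claw":0},{"x":-3.4,"y":-5,"z":197,"rx":0,"ry":0,"rz":0,"claw":0},{"x":-3.4,"y":-5,"z":197,"rx":0,"ry":0,"rz":0,"claw":255},{"x":-3.4,"y":-5,"z":197,"rx":0,"ry":0,"rz":0,"claw":255},{"x":-3.4,"y":-5,"z":197,"rx":0,"ry":0,"rz":0,"claw":255},{"x":-3.4,"y":-5,"z":197,"rx":0,"ry":0,"rz":0,"claw":255}]}}

```text
time_s: 30.95
position: [0.5072, 0.2791, 0.0321]
tcp_rot: [[0.996, -0.084, 0.001], [-0.084, -0.996, 0.0], [0.001, -0.0, -1.0]]
force: [0.2, 0.2, -0.1]
opening: 0.629
grasp_force: 0.0
```

Request:
{"op": "apply_moves", "data": {"rows": [{"x":0,"y":0,"z":0,"rx":0,"ry":0,"rz":0,"claw":255},{"x":0,"y":0,"z":0,"rx":0,"ry":0,"rz":0,"claw":255},{"x":0,"y":0,"z":0,"rx":0,"ry":0,"rz":0,"claw":255}]}}

```text
time_s: 31.32
position: [0.5071, 0.2789, 0.0317]
tcp_rot: [[0.996, -0.084, 0.0], [-0.084, -0.996, -0.0], [0.0, 0.0, -1.0]]
force: [-0.4, 0.5, 0.8]
opening: 0.46
grasp_force: 30.0
```

```bash
python3 - <<'E'
from h import *
s=read_state(); print(s['opening']*87,s['force'])
goto([.5542,.1003,.13],TY)
E
```

```text
40.01362582955957 [-0.4237  0.5008  0.823 ]
row xyz [ 62.  174.  -98.3] rot [ 0. -0.  0.] t 31.3 pos [0.5071 0.2789 0.0317] xang -4.8
```

Request:
{"op": "apply_moves", "data": {"rows": [{"x":0,"y":0,"z":-35,"rx":0,"ry":0,"rz":0,"claw":255},{"x":0,"y":0,"z":-80,"rx":0,"ry":0,"rz":0,"claw":255},{"x":12,"y":33,"z":-98,"rx":0,"ry":0,"rz":0,"claw":255},{"x":28,"y":78,"z":-98,"rx":0,"ry":0,"rz":0,"claw":255},{"x":44,"y":123,"z":-98,"rx":0,"ry":0,"rz":0,"claw":255},{"x":56,"y":157,"z":-98,"rx":0,"ry":0,"rz":0,"claw":255},{"x":62,"y":174,"z":-98,"rx":0,"ry":0,"rz":0,"claw":255},{"x":62,"y":174,"z":-98,"rx":0,"ry":0,"rz":0,"claw":255},{"x":62,"y":174,"z":-98,"rx":0,"ry":0,"rz":0,"claw":255},{"x":62,"y":174,"z":-98,"rx":0,"ry":0,"rz":0,"claw":255}]}}

```text
time_s: 32.58
position: [0.5536, 0.1017, 0.1295]
tcp_rot: [[0.997, -0.083, -0.001], [-0.083, -0.997, 0.0], [-0.001, -0.0, -1.0]]
force: [0.5, 0.9, -1.5]
opening: 0.46
grasp_force: 30.0
```

```bash
python3 - <<'E'
from h import *
s=read_state(); print(s['opening']*87,s['force'])
goto([.5540,.1003,.0767],TY)
E
```

```text
40.051802810312296 [ 0.5435  0.8959 -1.5005]
row xyz [ 0.6  1.3 52.8] rot [-0.    0.01  0.02] t 32.6 pos [0.5536 0.1017 0.1295] xang -4.8
```

Request:
{"op": "apply_moves", "data": {"rows": [{"x":0.5,"y":1,"z":20,"rx":0,"ry":0,"rz":0,"claw":255},{"x":0.5,"y":1,"z":38,"rx":0,"ry":0,"rz":0,"claw":255},{"x":0.5,"y":1,"z":46,"rx":0,"ry":0,"rz":0,"claw":255},{"x":0.5,"y":1,"z":49,"rx":0,"ry":0,"rz":0,"claw":255},{"x":0.5,"y":1,"z":50.5,"rx":0,"ry":0,"rz":0,"claw":255},{"x":0.5,"y":1,"z":51.5,"rx":0,"ry":0,"rz":0,"claw":255},{"x":0.5,"y":1,"z":52.2,"rx":0,"ry":0,"rz":0,"claw":255},{"x":0.5,"y":1,"z":52.8,"rx":0,"ry":0,"rz":0,"claw":255},{"x":0.5,"y":1,"z":52.8,"rx":0,"ry":0,"rz":0,"claw":255}]}}

```text
time_s: 33.7
position: [0.5546, 0.0992, 0.0768]
tcp_rot: [[0.996, -0.085, 0.0], [-0.085, -0.996, 0.0], [0.0, -0.0, -1.0]]
force: [-0.2, 0.6, 0.5]
opening: 0.464
grasp_force: 30.0
```

```bash
python3 - <<'E'
from h import *
s=read_state(); print(s['opening']*87,s['force'])
goto([.5540,.1003,.0767],TY)
E
```

```text
40.32486571199305 [-0.2121  0.5937  0.4897]
row xyz [-0.7 -1.   0.1] rot [-0. -0. -0.] t 33.7 pos [0.5546 0.0992 0.0768] xang -4.8
```

Request:
{"op": "apply_moves", "data": {"rows": [{"x":-0.5,"y":-0.7,"z":0,"rx":0,"ry":0,"rz":0,"claw":255},{"x":-0.5,"y":-0.7,"z":0.4,"rx":0,"ry":0,"rz":0,"claw":255},{"x":-0.5,"y":-0.7,"z":0.4,"rx":0,"ry":0,"rz":0,"claw":255},{"x":-0.5,"y":-0.7,"z":0.4,"rx":0,"ry":0,"rz":0,"claw":110},{"x":-0.5,"y":-0.7,"z":0.4,"rx":0,"ry":0,"rz":0,"claw":60},{"x":-0.5,"y":-0.7,"z":0.4,"rx":0,"ry":0,"rz":0,"claw":60},{"x":-0.5,"y":-0.7,"z":-30,"rx":0,"ry":0,"rz":0,"claw":60},{"x":-0.5,"y":-0.7,"z":-80,"rx":0,"ry":0,"rz":0,"claw":0},{"x":-0.5,"y":-0.7,"z":-135,"rx":0,"ry":0,"rz":0,"claw":0},{"x":-0.5,"y":-0.7,"z":-185,"rx":0,"ry":0,"rz":0,"claw":0}]}}

```text
time_s: 34.95
position: [0.5541, 0.0999, 0.2635]
tcp_rot: [[0.996, -0.085, 0.001], [-0.085, -0.996, -0.0], [0.001, -0.0, -1.0]]
force: [0.3, 0.4, -0.6]
opening: 0.973
grasp_force: 0.0
```

Request:
{"op": "apply_moves", "data": {"rows": [{"x":-60,"y":0,"z":-15,"rx":0,"ry":0,"rz":0,"claw":0},{"x":-60,"y":0,"z":-15,"rx":0,"ry":0,"rz":0,"claw":0},{"x":-60,"y":0,"z":-15,"rx":0,"ry":0,"rz":0,"claw":0}]}}

```text
time_s: 35.33
position: [0.4946, 0.1051, 0.277]
tcp_rot: [[0.996, -0.084, 0.001], [-0.084, -0.996, -0.0], [0.001, -0.0, -1.0]]
force: [-0.2, -0.8, 0.3]
opening: 1.003
grasp_force: 0.0
```

```bash
python3 - <<'E'
from h import *
cp,im,d=snap('w11'); atheight(cp,d,(.554,.1),.04,.081,.004);  atheight(cp,d,tray(.083,0),.05,.053,.005); atheight(cp,d,tray(0,0),.03,.065,.005); atheight(cp,d,tray(0,.1),.06,.045,.004)
atheight(cp,d,tray(0,-.1),.03,.11,.005)
E
```

```text
px [317.6199 130.0132] z 0.08052482077883392 rect ((553.9782104492188, 100.70569610595703), (39.56096649169922, 40.95551681518555), 85.10944366455078) circ ((554.3291625976562, 100.35563659667969), 21.126018524169922)
px [401.2785  64.3523] z 0.05270824906084005 rect ((626.0348510742188, -4.349781036376953), (46.120304107666016, 48.494049072265625), 42.3049201965332) circ ((626.0387573242188, -4.729063510894775), 24.743818283081055)
px [404.8373 133.0173] z 0.06462651273325207 rect ((543.2244873046875, 0.7027273178100586), (24.23019027709961, 24.39004135131836), 87.08659362792969) circ ((543.6284790039062, 0.6655092835426331), 12.897303581237793)
px [317.7198 128.3605] z 0.04563532271136567 rect ((554.9151000976562, 100.72885131835938), (51.20209503173828, 68.33781433105469), 85.11967468261719) circ ((554.9339599609375, 100.45575714111328), 41.90751647949219)
px [497.7188 140.0076] z 0.10942670034032577 rect ((535.8544311523438, -96.69438171386719), (31.890647888183594, 29.012168884277344), 89.4625015258789) circ ((535.8072509765625, -96.70027160644531), 16.519474029541016)
```

View pics/w11.png

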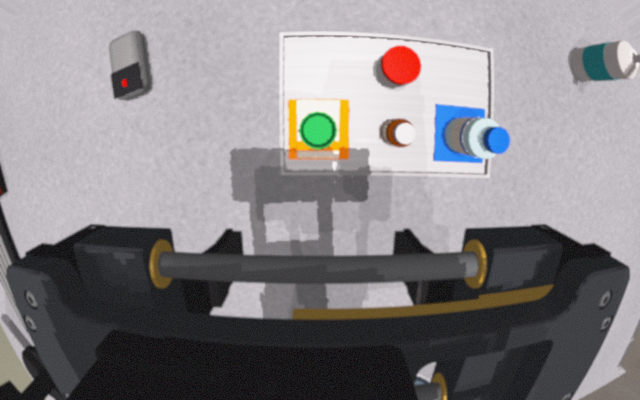

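The wrist view shows everything in place and standing: cup centred on the carton at (318,130), vial (400,133), pot (401,64), bottle on blue (480,135). The measurements are all within about 2 mm of target, and the gel and mouse are untouched.

```bash
python3 -c "
from rig import *
print(hand_in())"
```

```text
the job is handed in; nothing more can be done
None
```

The tray is set as asked and the job is handed in (about 35 s of the 128 s): bottle on blue, carton square on orange, vial between the pads, pot behind it and cup on the carton, each within about 3 mm of target in the last wrist view, with the gel and mouse left alone.

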